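Turn the photometer cell and hold the shutter open

TASK

The glass cell on the photometer's stage was last measured the long way, with a narrow end to the detector: turn it a quarter turn so that a broad face stands flush against the detector's face, upright on the stage and centred on the round window, and let go of it. Then take the black knob of the shutter rod on top of the lamp housing and gently draw the rod straight up by 40 mm, keeping it in line with its snug bore and never pulling it right out, until the dark ring on it is level with the housing top, and finish holding it there, because it drops shut if let go. Leave the cell where you set it and all other things undisturbed.

Things in the scene. Friction and masses are not known exactly. Their poses are not given: they have to be found in the camera images.
- photometer: Fixed bench photometer; origin on the bench. Grey base plate 12 mm thick, x -75 to 75, y -160 to 180 mm in its own frame; its top is the stage. At the -y end the dark steel detector block, 100 (x) x 70 (y) mm, 30 mm high above the stage, its upright face at y = -50 mm. At the +y end the white lamp housing. The stage between is free. Its place and yaw vary.
- window (a point): Point on the detector's upright face right under the centre of its round 18 mm window, at the height of the stage top (12 mm above the bench). Axes are the photometer's: x along the face, y square out of the face towards the lamp housing, z up.
- bore (a point): Centre of the mouth of the shutter rod's bore (round, 13 mm wide, 80 mm deep) in the top of the lamp housing, 102 mm above the bench, 115 mm along the photometer's y; z up along the bore. The housing is 100 (x) x 90 (y) mm and 90 mm high above the stage; a lens barrel, 26 mm wide, juts 10 mm from it towards the detector.
- cell_mid (a point): Centre of the loose glass cell, a closed block with a white lid: 40 mm long (its x), 20 mm wide (its y), 70 mm high (z), about 110 g. Broad faces 40 x 70, narrow ends 20 x 70 mm. It starts upright on the stage, a narrow end a few mm from the detector's face; seated as asked, its centre is 10 mm from that face. Fingers holding only its upper 35 mm pass over the detector block.
- rod_knob (a point): Centre of the black round knob (24 mm wide, 20 mm high) on top of the loose upright 12 mm steel shutter rod, 0.1 to 0.2 kg; z up the rod. At the start it is 35 mm above the housing top, 80 mm of rod in the bore, 25 mm bare below the knob; drawn as asked it is 75 mm above, a dark ring on the rod level with the housing top. Only its weight holds it down: let go, it drops.
- tube_rack: Bystander: red test-tube rack with glass tubes, 90 x 200 mm, 151 mm high; origin under its centre.
- beaker: Bystander: glass beaker, 72 mm wide, 95 mm high; origin under its centre.
- reagent: Bystander: brown reagent bottle, 68 mm wide, 150 mm high; origin under its centre.
- notebook: Bystander: notebook lying flat, 150 x 210 x 12 mm; origin under its centre.
- vial: Bystander: small brown vial, 20 mm wide, 30 mm high, standing on the photometer's base plate at its far (+x) edge; origin under its centre.
- jar: Bystander: glass jar, 48 mm wide, 60 mm high, on the bench just in front of the photometer; origin under its centre.
- brush: Bystander: test-tube brush lying on the bench just beyond the photometer, 190 mm long, 24 mm thick; origin at the handle end of its bristles, on the bench.
Mind the look-alikes: they are no part of the job. There is more than one size of the part that bears cell_mid; the job needs the smallest.

How it is judged:
By the outcome, as a careful person would: the job done as asked, in the order asked, and still so for the second after the job is handed in, while the arm keeps its last pose, push and grip.
It also fails if it takes over 54 s, if anything falls off the work surface, if the arm or the gripper's body presses on something with over 40 N, if the wrist force passes 120 N, or if a joint passes its speed limit or range.

ROBOT

A 6-joint arm with a two-finger parallel gripper is mounted at the origin on the work surface. World frame = base frame: x ahead of the robot, y to its left, z up, the work surface at z = 0. Lengths are in m, angles in degrees, forces in N, time in s.
With the tool pointing down it reaches from about 0.35 to 0.875 m from the base axis. Payload 4.2 kg.
Tool frame: the origin (TCP) lies on the mounting face of the last link; the fingertips stand 182 mm ahead of it and the grasp point (between the pads) lies r.grip_depth ahead of it (r.grip_depth is the distance from the TCP to the grasp point, in m); z points along the fingers, y is the direction in which the jaws open and shut (so a half turn about z gives the same grasp; the last joint's range is limited). The gripper opens to 87 mm and grips with 3 to 60 N. Pads are 19 mm wide; open, the fingers measure 117 mm over their backs; the gripper's body (75 mm by 190 mm) begins 51 mm behind the grasp point.
Start: joints at [-52.334, 22.042, 0.453, 0, -68.411, -14.817], TCP at [0.243, -0.576, 0.405] pointing down, gripper open.
Joint ranges: [-179.83, 179.83], [-69.29, 118.12], [-61.27, 80.66], [-181.25, 117.63], [-171.15, -9.14], [-177.46, 177.46]. Speed limits (degrees/s): [159.86, 159.86, 180, 180, 180, 180].

INTERFACE

Orientations are given as [roll, pitch, yaw] about the fixed x, y, z axes, in that order (R = Rz(yaw) Ry(pitch) Rx(roll)).
In Python, from station import monitor, viewer, ticket, r gives the robot as it stands. The module is installed in compiled form; this text tells all that it offers.
- The arm moves only by the tool move_arm, never from a script. Its arguments are lists of equal length, an entry for each row: "dr": the turn, a rotation vector about the world's x, y, z in degrees, a list of three; "offset": the shift along the world's x, y, z in mm, a list of three; "gripper": the closure, from -1 (fully open) to 1 (shut). In form: {"dr": [[ax, ay, az], ...], "offset": [[tx, ty, tz], ...], "gripper": [gripper, ...]}. A call has 1 to 20 rows; each row is the pose to reach, as a shift and turn from the pose measured when the call began; what a row does not reach only later rows make up. A row lasts 1/10 s, in which the tool goes at most 50 mm and 8.59 degrees, less where a joint would pass 70% of its speed; a pose out of reach is approached as far as the arm can. A call with a gripper value outside its range is refused whole. The fingers move at their own pace and stop on an object; "newtons" is the grip in N (left out, the last holds). Time passes only in rows, so rows that repeat a pose let the fingers close. It gives the time, the measured TCP pose, the force and the opening at its end, in the units of the state.
- monitor.sense(): the state, without advancing time (a new reading comes with each control period).
- viewer.snapshot(name): name is "scene" or "top" or "wrist"; returns the picture (400x640x3 uint8, blue, green, red); there is no depth.
- viewer.camera_info(name): a dict with "vfov" (degrees; the focal length in pixels is half the picture's height over the tangent of half this angle, whatever the lens; pixels are square), "cx", "cy" (the principal point, pixels), "camera_from_world" (4x4, takes a point from world to camera coordinates); the wrist camera has in their place "T_tool_cam" (4x4, takes a point from camera to tool coordinates, whose origin is the TCP and whose axes are the flange's). Camera axes: x right, y up, looking along -z (the intrinsics and any distortion apply to the point x, -y, -z); pixel columns grow to the right and rows downward; lengths in m; the calibration is good to about 2 mm. A picture is of the moment at which its call begins: read the wrist's pose just before it. camera_info takes no time and is no camera call.
- ticket.hand_in(): hands the job in, once; it reports no verdict.
The state is a dict: "time": time; "joint_pos": joint angles; "joint_vel": joint speeds; "effort": joint torques, N m; "ee_pos": TCP position; "orientation": TCP orientation; "wrist_force": force on the tool from outside, world axes, zero at the start; "torque": the same for the moment, N m; "opening": finger opening in m.
Only numpy, scipy, OpenCV 4.12 (cv2) and the standard library are available. Lean on these libraries where they do the work, as an engineer would, in place of code of your own. Each camera call takes 0.05 s, during which the arm holds its last target. There are 200 camera calls.

## Working session

There is one attempt and no reset: what is moved stays moved. The work goes in short steps, Python scripts to look and compute and a tool call to move; the robot and the scene stay as the last step left them, time stands still between calls to the robot, and variables do not carry over. Pictures are saved under pics/ and viewed, about 8 in all and at most 12, crops included, and the job is handed in when it is done.

Besides the shell and the picture viewer there is one more tool, called after ">>>" as a command line: name --argument value ..., lists and objects as JSON in quotes. move_arm: Moves the arm, as the interface text tells. Its arguments: {"type":"object","properties":{"dr":{"type":"array"},"offset":{"type":"array"},"gripper":{"type":"array"},"newtons":{"type":"number"}},"required":["dr","offset","gripper"]}

```bash
mkdir -p pics
cat > h.py <<'E'
import numpy as np, cv2
from station import monitor, viewer, ticket, r
from scipy.spatial.transform import Rotation as R
def snap(n,f):
    s=monitor.sense(); im=viewer.snapshot(n); cv2.imwrite('pics/'+f,im); return s,im
def pose(s):
    T=np.eye(4); T[:3,:3]=R.from_euler('xyz',s['orientation'],degrees=True).as_matrix(); T[:3,3]=s['ee_pos']; return T
def cam(n,s=None):
    i=viewer.camera_info(n); f=200/np.tan(np.radians(i['vfov']/2))
    W=np.linalg.inv(np.array(i['camera_from_world'])) if n!='wrist' else pose(s)@np.array(i['T_tool_cam'])
    return f,i['cx'],i['cy'],W
def ray(c,u,v):
    f,cx,cy,W=c; d=np.array([(u-cx)/f,-(v-cy)/f,-1]); return W[:3,3],W[:3,:3]@d
def onz(c,u,v,z):
    o,d=ray(c,u,v); return o+d*(z-o[2])/d[2]
def proj(c,p):
    f,cx,cy,W=c; q=np.linalg.inv(W)@np.append(p,1); return np.array([cx+f*q[0]/-q[2],cy-f*q[1]/-q[2]])
E
python3 - <<'E'
from h import *
for n in('scene','top','wrist'):
    s,im=snap(n,n+'0.png'); print({k:(np.round(v,3).tolist() if not np.isscalar(v) else v) for k,v in viewer.camera_info(n).items()})
print(s,r.grip_depth)
a=cv2.imread('pics/scene0.png');b=cv2.imread('pics/top0.png')
E
```

```text
{'vfov': 52.04453855470055, 'cx': 315.65984519786343, 'cy': 202.1518859977113, 'camera_from_world': [[-0.532, 0.846, -0.023, 0.313], [-0.511, -0.299, 0.806, 0.166], [0.675, 0.441, 0.592, -1.522], [0.0, 0.0, 0.0, 1.0]]}
{'vfov': 54.32761294272977, 'cx': 319.6187789236487, 'cy': 198.243342651805, 'camera_from_world': [[-0.001, -1.0, 0.012, -0.038], [0.996, 0.0, 0.092, -0.557], [-0.092, 0.012, 0.996, -1.23], [0.0, 0.0, 0.0, 1.0]]}
{'vfov': 71.54930288983287, 'cx': 321.2282590764866, 'cy': 196.23455413458592, 'T_tool_cam': [[-0.0, 0.956, 0.293, 0.081], [1.0, 0.0, -0.0, -0.001], [-0.0, 0.293, -0.956, 0.02], [0.0, 0.0, 0.0, 1.0]]}
{'time': 0.1, 'joint_pos': array([-5.23331754e+01,  2.20866415e+01,  3.88083626e-01, -2.51909314e-02,
       -6.84120368e+01, -1.48155142e+01]), 'joint_vel': array([-0.03119094, -0.02449375,  0.11867529,  0.08784801, -0.04214293,
       -0.09446877]), 'effort': array([-4.34133717e-04, -3.91689527e+01,  1.87934107e+01,  4.23195586e+00,
        1.34712708e-02, -8.13268070e-05]), 'ee_pos': array([ 0.24266425, -0.57577271,  0.4037692 ]), 'orientation': array([ 1.79887095e+02, -5.65255520e-03, -1.57157975e+02]), 'wrist_force': array([-0.47982316,  0.205792  ,  0.5960864 ]), 'torque': array([ 0.01541196,  0.01515835, -0.03368455]), 'opening': 0.08685183175445696} 0.1635
```

View pics/top0.png

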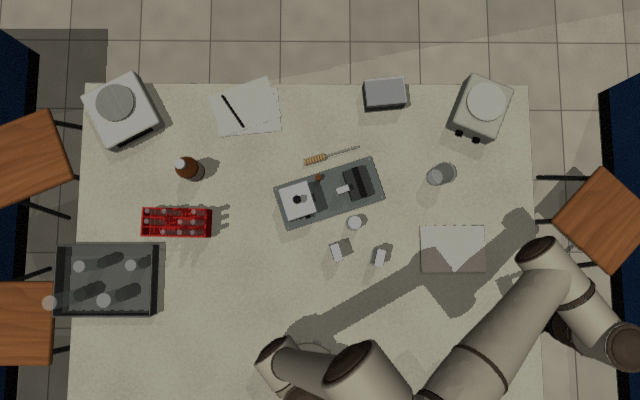

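View pics/scene0.png

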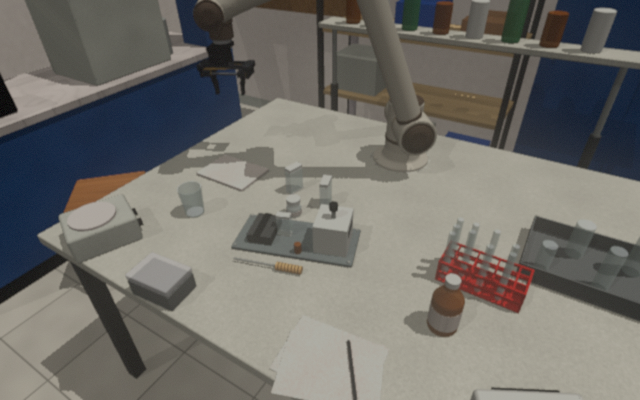

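Candidates for the cell: the block on the stage at top (345,188), and two lidded look-alikes on the bench at (337,250) and (381,256). By its place, I choose the one on the stage and check it in a close crop.

Run:
```python
from h import *
a=cv2.imread('pics/top0.png')[140:275,265:405]
b=cv2.imread('pics/scene0.png')[150:285,225:365]
cv2.imwrite('pics/crop0.png',cv2.resize(np.hstack([a[:,:],b]),None,fx=2.85,fy=2.85*1,interpolation=cv2.INTER_CUBIC))
c=cam('top')
for p in[(345,188),(337,250),(381,256)]:print(p,onz(c,*p,.082).round(3))
im=cv2.imread('pics/top0.png')
# base plate corners guess on z=.012
for p in[(274,189),(373,157),(385,199),(286,230)]:print(p,onz(c,*p,.012).round(4))
for p in[(278,187),(308,178),(318,213),(287,222)]:print(p,onz(c,*p,.102).round(4))
```

```text
(345, 188) [ 0.583 -0.116  0.082]
(337, 250) [ 0.394 -0.09   0.082]
(381, 256) [ 0.375 -0.224  0.082]
(274, 189) [0.5883 0.1102 0.012 ]
(373, 157) [ 0.6945 -0.2144  0.012 ]
(385, 199) [ 0.5556 -0.2518  0.012 ]
(286, 230) [0.4551 0.0702 0.012 ]
(278, 187) [0.5839 0.0887 0.102 ]
(308, 178) [ 0.6115 -0.0021  0.102 ]
(318, 213) [ 0.5051 -0.0324  0.102 ]
(287, 222) [0.4781 0.0607 0.102 ]
```

View pics/crop0.png

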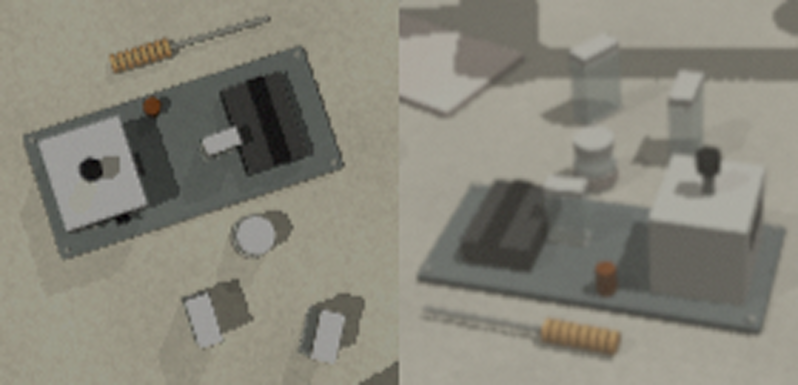

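The crop shows that the cell on the stage (lid at about (345,188) in top) is smaller than the two bench look-alikes, so it is the one. Photometer yaw is about 17.5°. I'll move over it for a close wrist view.

>>> move_arm --dr '[[0, 0, 84.6], [0, 0, 84.6], [0, 0, 84.6], [0, 0, 84.6], [0, 0, 84.6], [0, 0, 84.6], [0, 0, 84.6], [0, 0, 84.6], [0, 0, 84.6], [0, 0, 84.6], [0, 0, 84.6], [0, 0, 84.6], [0, 0, 84.6], [0, 0, 84.6], [0, 0, 84.6], [0, 0, 84.6], [0, 0, 84.6], [0, 0, 84.6]]' --offset '[[340, 460, -44], [340, 460, -44], [340, 460, -44], [340, 460, -44], [340, 460, -44], [340, 460, -44], [340, 460, -44], [340, 460, -44], [340, 460, -44], [340, 460, -44], [340, 460, -44], [340, 460, -44], [340, 460, -44], [340, 460, -44], [340, 460, -44], [340, 460, -44], [340, 460, -44], [340, 460, -44]]' --gripper '[-1, -1, -1, -1, -1, -1, -1, -1, -1, -1, -1, -1, -1, -1, -1, -1, -1, -1]'

```text
time: 1.95
ee_pos: [0.5823, -0.1165, 0.3602]
orientation: [179.9, -0.0, -72.6]
wrist_force: [0.7, 0.1, -0.2]
opening: 0.0872
```

Run:
```python
from h import *
s,im=snap('wrist','w1.png'); print(s['ee_pos'],s['orientation'],s['joint_pos'],s['time'])
```

```text
[ 0.58229386 -0.11651317  0.36016695] [ 1.79923734e+02 -1.01435334e-02 -7.26236440e+01] [ 4.30140006e+00  2.10173781e+01 -7.83863289e+00  3.09591210e-02
 -6.12159865e+01  1.30600251e+01] 1.95
```

View pics/w1.png

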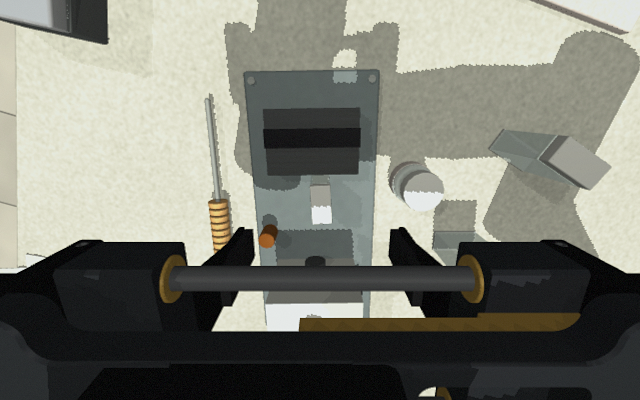

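Wrist view: detector block (263-360, 108-175), cell lid near (321,203), vial (268,238), knob (316,262), jar (417,185). I'll take a close crop for edges.

Run:
```python
from h import *
im=cv2.imread('pics/w1.png')
cr=im[60:240,235:395]; cr=cv2.convertScaleAbs(cr,alpha=1.5,beta=10)
cr=cv2.resize(cr[90:170,20:130],None,fx=7,fy=7,interpolation=cv2.INTER_NEAREST)
cv2.imwrite('pics/c1.png',cr)  # origin (255,150), x7
g=cv2.cvtColor(im,cv2.COLOR_BGR2GRAY)
for u in(285,300,350):print(u,'col',g[100:185,u].tolist())
for v in(192,200,214):print(v,'row',g[v,300:342].tolist())
print(g[170:235,320].tolist())
for v in(85,130,160):print(v,g[v,238:275].tolist(),g[v,350:392].tolist())
```

```text
285 col [91, 91, 90, 89, 90, 88, 89, 91, 82, 50, 54, 52, 54, 52, 55, 53, 52, 53, 54, 54, 53, 52, 52, 52, 50, 52, 52, 55, 51, 19, 25, 22, 23, 22, 24, 20, 22, 25, 22, 21, 20, 22, 20, 20, 22, 18, 26, 25, 40, 54, 52, 48, 50, 52, 52, 52, 51, 52, 50, 50, 53, 53, 50, 51, 53, 52, 52, 54, 49, 51, 49, 53, 50, 52, 50, 59, 82, 79, 79, 81, 88, 86, 88, 89, 90]
300 col [92, 92, 92, 92, 89, 91, 92, 89, 69, 52, 54, 52, 51, 53, 55, 52, 51, 53, 54, 54, 52, 55, 53, 50, 52, 52, 51, 52, 40, 23, 21, 23, 20, 24, 21, 26, 20, 20, 23, 25, 15, 21, 23, 20, 21, 20, 16, 28, 46, 51, 49, 49, 52, 53, 53, 54, 48, 52, 49, 51, 53, 54, 49, 51, 53, 52, 54, 51, 53, 53, 50, 51, 50, 53, 51, 66, 97, 95, 93, 93, 106, 136, 136, 143, 141]
350 col [94, 94, 96, 97, 93, 95, 94, 88, 49, 54, 51, 52, 53, 57, 54, 51, 53, 55, 57, 55, 54, 52, 53, 51, 51, 50, 52, 50, 15, 27, 23, 25, 25, 26, 26, 24, 24, 24, 24, 25, 24, 26, 22, 24, 21, 23, 26, 43, 51, 54, 51, 50, 53, 52, 54, 50, 52, 48, 50, 51, 51, 53, 50, 54, 51, 55, 52, 52, 51, 50, 48, 51, 52, 54, 90, 142, 135, 137, 136, 137, 138, 147, 145, 145, 146]
192 row [143, 142, 140, 142, 142, 143,
[... 1278 characters left out ...]
[139, 140, 140, 141, 135, 137, 143, 145, 147, 136, 92, 78, 92, 91, 89, 89, 90, 88, 90, 89, 91, 88, 90, 93, 83, 32, 18, 23, 24, 17, 15, 23, 21, 16, 23, 20, 21] [23, 26, 23, 29, 28, 25, 22, 26, 24, 26, 48, 90, 83, 85, 87, 85, 87, 87, 84, 86, 89, 95, 97, 96, 98, 96, 83, 94, 130, 124, 130, 141, 140, 140, 141, 143, 144, 145, 145, 145, 145, 145]
160 [144, 137, 141, 147, 150, 149, 148, 143, 141, 142, 143, 144, 136, 85, 82, 90, 86, 88, 88, 91, 87, 89, 88, 87, 90, 88, 92, 86, 64, 49, 52, 53, 53, 52, 51, 52, 52] [51, 52, 53, 52, 52, 52, 52, 50, 60, 88, 103, 102, 97, 83, 83, 88, 103, 102, 97, 86, 96, 92, 100, 114, 106, 119, 190, 222, 217, 214, 220, 223, 226, 228, 226, 222, 220, 220, 223, 219, 165, 143]
```

View pics/c1.png

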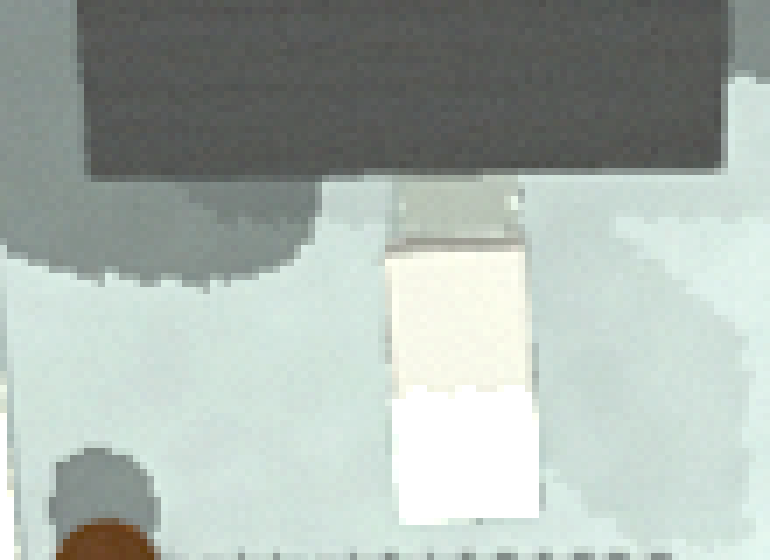

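Run:
```python
from h import *
s=dict(ee_pos=[.58229386,-.11651317,.36016695],orientation=[179.923734,-.010143,-72.623644])
c=cam('wrist',s); print('nadir',proj(c,[*c[3][:2,3],0.0]))
L=np.array([onz(c,255+x/7-.5,150+y/7-.5,.082) for x,y in[(386,255),(525,248),(540,516),(400,524)]])
print('lid',L.round(4).tolist(),np.linalg.norm(np.diff(L,axis=0),axis=1),L.mean(0))
d=(L[0]+L[1]-L[2]-L[3]); print('cell long ang',np.degrees(np.arctan2(d[1],d[0])))
D=[onz(c,u,v,.042) for u,v in[(267.6,175.2),(357.6,174.1),(358.8,107.8),(263,108.6)]]
D=np.array(D);print('det',D.round(4).tolist(),np.linalg.norm(np.diff(D,axis=0),axis=1))
f=D[0]-D[1];yaw=np.arctan2(f[1],f[0]);print('yaw',np.degrees(yaw))
w=(D[0]+D[1])/2; R2=np.array([[np.cos(yaw),-np.sin(yaw)],[np.sin(yaw),np.cos(yaw)]])
print('window',w,'cell target',w[:2]+R2@[0,.010],'knob',w[:2]+R2@[0,.165])
print('cell in phot frame rel window',R2.T@(L.mean(0)[:2]-w[:2]))
P=[onz(c,u,v,.012) for u,v in[(243.5,85),(378.8,85),(250.7,160),]]
print('plate',np.round(P,4).tolist(), [(R2.T@(p[:2]-w[:2])).round(4).tolist() for p in P])
ct=cam('top')
for p in ((297,199),):
  print('knob top', onz(ct,*p,.147))
```

```text
nadir [320.72019744 111.06784305]
lid [[0.596, -0.1259, 0.082], [0.5781, -0.1325, 0.082], [0.5638, -0.0953, 0.082], [0.5827, -0.0882, 0.082]] [0.01915299 0.03981992 0.02014315] [ 0.5801481  -0.11046214  0.082     ]
cell long ang -69.75923151623358
det [[0.6421, -0.1131, 0.042], [0.548, -0.1438, 0.042], [0.5701, -0.2096, 0.042], [0.6636, -0.1795, 0.042]] [0.09893648 0.06943226 0.09825453]
yaw 18.044978608096642
window [ 0.59501925 -0.12843524  0.042     ] cell target [ 0.59192162 -0.1189271 ] knob [0.54390828 0.02844901]
cell in phot frame rel window [-0.00857229  0.02169561]
plate [[0.6958, -0.1957, 0.012], [0.5534, -0.2402, 0.012], [0.6693, -0.1169, 0.012]] [[0.075, -0.0952], [-0.0742, -0.0934], [0.0743, -0.012]]
knob top [0.54340386 0.02894621 0.147     ]
```

>>> move_arm --dr '[[0, 0, 2.8], [0, 0, 2.8], [0, 0, 2.8], [0, 0, 2.8], [0, 0, 2.8], [0, 0, 2.8], [0, 0, 2.8], [0, 0, 2.8], [0, 0, 2.8], [0, 0, 2.8], [0, 0, 2.8], [0, 0, 2.8], [0, 0, 2.8], [0, 0, 2.8], [0, 0, 2.8], [0, 0, 2.8], [0, 0, 2.8], [0, 0, 2.8]]' --offset '[[-2, 6, -40], [-2, 6, -80], [-2, 6, -115], [-2, 6, -129], [-2, 6, -129], [-2, 6, -129], [-2, 6, -129], [-2, 6, -129], [-2, 6, -129], [-2, 6, -129], [-2, 6, -129], [-2, 6, -129], [-2, 6, -129], [-2, 6, -129], [-2, 6, -129], [-2, 6, -129], [-2, 6, -129], [-2, 6, -129]]' --gripper '[-1, -1, -1, -1, -1, -1, 1, 1, 1, 1, 1, 1, 1, 1, 1, 1, 1, 1]' --newtons 15

```text
time: 3.8
ee_pos: [0.5804, -0.1103, 0.2311]
orientation: [179.9, -0.0, -69.8]
wrist_force: [0.5, 0.1, -0.8]
opening: 0.0197
```

>>> move_arm --dr '[[0, 0, 0], [0, 0, 0], [0, 0, 0], [0, 0, -8], [0, 0, -16], [0, 0, -24], [0, 0, -32], [0, 0, -40], [0, 0, -48], [0, 0, -56], [0, 0, -64], [0, 0, -72], [0, 0, -80], [0, 0, -88], [0, 0, -92.2], [0, 0, -92.2], [0, 0, -92.2], [0, 0, -92.2], [0, 0, -92.2], [0, 0, -92.2]]' --offset '[[0, 0, 3], [0, 0, 6], [-3, 9, 6], [-6, 19, 6], [-6, 19, 6], [-6, 19, 6], [-6, 19, 6], [-6, 19, 6], [-6, 19, 6], [-6, 19, 6], [-6, 19, 6], [-6, 19, 6], [-6, 19, 6], [-6, 19, 6], [-6, 19, 6], [0, 10, 6], [5, 2, 6], [10, -5, 6], [10, -5, 6], [10, -5, 6]]' --gripper '[1, 1, 1, 1, 1, 1, 1, 1, 1, 1, 1, 1, 1, 1, 1, 1, 1, 1, 1, 1]'

```text
time: 5.8
ee_pos: [0.5904, -0.1158, 0.2368]
orientation: [179.9, -0.0, -162.0]
wrist_force: [0.8, -0.1, -1.2]
opening: 0.02
```

Run:
```python
from h import *
s,im=snap('wrist','w2.png'); print(s['ee_pos'],s['orientation'],s['wrist_force'],s['opening'],s['joint_pos'])
c=cam('wrist',s)
print([proj(c,p).round(0).tolist() for p in([.5919,-.119,.085],[.595,-.1284,.042])])
```

```text
[ 0.59039372 -0.11581073  0.23682872] [ 1.79908497e+02 -3.31560406e-02 -1.62045890e+02] [ 0.779449   -0.11353637 -1.24188353] 0.019991611272896812 [  4.28737153  29.26200171 -14.56674431  -0.11228759 -46.22514614
 -76.25556641]
[[316.0, 269.0], [303.0, 235.0]]
```

View pics/w2.png

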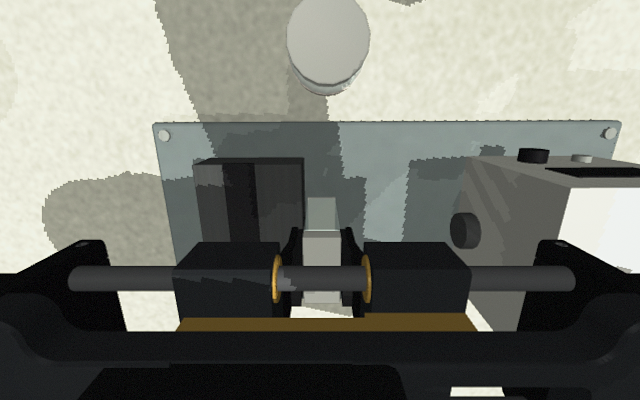

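The cell is held between the fingers: lid near edge about (303-341, 230), far edge about 305, detector corner at (305,158). Now its offsets in the photometer frame.

Run:
```python
from h import *
s=dict(ee_pos=[.59039372,-.11581073,.23682872],orientation=[179.908,-.033,-162.0459])
c=cam('wrist',s); g=cv2.cvtColor(cv2.imread('pics/w2.png'),cv2.COLOR_BGR2GRAY)
print('col322',g[190:250,322].tolist(),g[290:318,322].tolist()); print('row245',g[245,295:350].tolist());print('row300',g[300,295:350].tolist())
print('row170',g[170,296:312].tolist(),'row 200',g[200,296:312].tolist(),g[150:165,298].tolist())
yaw=np.radians(18.04);R2=np.array([[np.cos(yaw),-np.sin(yaw)],[np.sin(yaw),np.cos(yaw)]]);w=np.array([.59502,-.12844])
def ph(u,v,z): return (R2.T@(onz(c,u,v,z)[:2]-w)*1000).round(1)
print('near L/R',ph(302.5,231,.088),ph(341.5,231,.088),'far',ph(322,304,.088),'tcp',R2.T@(np.array(s['ee_pos'][:2])-w)*1000)
print('det corner',ph(304.5,158,.042))
```

```text
col322 [82, 85, 86, 86, 83, 85, 86, 107, 129, 128, 130, 130, 131, 130, 130, 131, 130, 132, 133, 130, 132, 132, 133, 132, 130, 132, 131, 132, 132, 133, 131, 131, 132, 132, 131, 131, 133, 130, 131, 157, 194, 102, 107, 112, 111, 110, 112, 127, 154, 152, 154, 152, 153, 153, 151, 153, 154, 153, 153, 154] [64, 124, 177, 172, 170, 170, 169, 170, 171, 171, 171, 174, 169, 145, 155, 157, 158, 158, 156, 151, 185, 242, 236, 234, 233, 235, 240, 231]
row245 [13, 17, 19, 20, 17, 19, 7, 80, 152, 154, 154, 152, 155, 154, 153, 154, 153, 153, 152, 154, 152, 154, 154, 155, 154, 154, 153, 153, 154, 153, 154, 153, 154, 152, 153, 153, 150, 154, 153, 153, 154, 154, 155, 154, 154, 127, 41, 11, 17, 15, 16, 12, 13, 11, 13]
row300 [26, 31, 31, 26, 30, 21, 71, 147, 158, 150, 168, 172, 171, 172, 173, 171, 170, 172, 170, 172, 173, 170, 171, 172, 172, 171, 170, 171, 171, 171, 170, 172, 169, 170, 169, 170, 172, 169, 172, 170, 171, 170, 171, 166, 144, 138, 123, 13, 28, 27, 30, 30, 26, 24, 29]
row170 [50, 51, 50, 49, 46, 34, 26, 28, 59, 86, 84, 86, 84, 85, 87, 85] row 200 [47, 51, 51, 51, 50, 43, 29, 25, 43, 74, 82, 98, 136, 130, 130, 130] [88, 85, 86, 84, 84, 87, 80, 54, 35, 35, 35, 37, 34, 36, 42]
near L/R [-23.8   3.1] [-23.8  22.9] far [20.1 12.9] tcp [-0.48781115 13.4410925 ]
det corner [-53.5   2.1]
```

>>> move_arm --dr '[[0, 0, 0.1], [0, 0, 0.1], [0, 0, 0.1], [0, 0, 0.1], [0, 0, 0.1], [0, 0, 0.1], [0, 0, 0.1]]' --offset '[[0.5, 0, -2], [0.5, 0, -4], [0.5, 0, -5], [0.8, -1, -5.2], [1.1, -2, -5.2], [1.4, -2.7, -5.2], [1.4, -2.7, -5.2]]' --gripper '[1, 1, 1, 1, 1, 1, 1]'

```text
time: 6.55
ee_pos: [0.5917, -0.1182, 0.2317]
orientation: [179.9, -0.0, -161.9]
wrist_force: [0.2, 0.6, -1.0]
opening: 0.0196
```

>>> move_arm --dr '[[0, 0, 0], [0, 0, 0], [0, 0, 0]]' --offset '[[0.15, -0.5, 0], [0.15, -0.5, 0], [0.15, -0.5, 0]]' --gripper '[1, 1, 1]'

```text
time: 6.85
ee_pos: [0.5917, -0.1184, 0.2317]
orientation: [179.9, -0.0, -161.9]
wrist_force: [-1.5, 3.0, 0.1]
opening: 0.0202
```

>>> move_arm --dr '[[0, 0, 0], [0, 0, 0], [0, 0, 0], [0, 0, 0]]' --offset '[[0.25, -0.8, 0], [0.25, -0.8, 0], [0.25, -0.8, 0], [0.25, -0.8, 0]]' --gripper '[1, 1, 1, 1]'

```text
time: 7.25
ee_pos: [0.5918, -0.1186, 0.2317]
orientation: [179.8, -0.0, -161.9]
wrist_force: [-0.4, 5.4, 1.2]
opening: 0.0203
```

>>> move_arm --dr '[[0, 0, 0], [0, 0, 0], [0, 0, 0], [0, 0, 0]]' --offset '[[0.2, -0.5, -0.4], [0.2, -0.5, -0.8], [0.2, -0.5, -1.0], [0.2, -0.5, -1.0]]' --gripper '[1, 1, 1, 1]'

```text
time: 7.65
ee_pos: [0.5919, -0.1187, 0.2311]
orientation: [179.8, -0.0, -161.9]
wrist_force: [-1.8, 6.0, 2.0]
opening: 0.0199
```

>>> move_arm --dr '[[0, 0, 0], [0, 0, 0], [0, 0, 0], [0, 0, 0], [0, 0, 0], [0, 0, 0], [0, 0, 0], [0, 0, 0], [0, 0, 0], [0, 0, 0], [0, 0, 0], [0, 0, 0]]' --offset '[[0, 0, 0], [0, 0, 0], [0, 0, 0], [0, 0, 0], [0, 0, 0], [0, 0, 20], [0, 0, 50], [0, 0, 80], [0, 0, 110], [0, 0, 130], [0, 0, 130], [0, 0, 130]]' --gripper '[-0.3, -0.3, -0.3, -0.3, -0.3, -0.3, -0.6, -1, -1, -1, -1, -1]'

```text
time: 8.85
ee_pos: [0.5916, -0.1187, 0.3609]
orientation: [179.8, -0.0, -161.9]
wrist_force: [0.1, -0.2, -0.8]
opening: 0.0859
```

Run:
```python
from h import *
s,im=snap('wrist','w3.png'); print(s['ee_pos'],s['orientation'],s['wrist_force'],s['opening'])
c=cam('wrist',s)
T=[proj(c,p).round(0).tolist() for p in([.5919,-.119,.082],[.5439,.0284,.147])];print(T)
u,v=map(int,T[0]); a=im[max(0,v-75):v+75,u-90:u+90]
cv2.imwrite('pics/c3.png',cv2.resize(a,None,fx=4,fy=4,interpolation=cv2.INTER_NEAREST)); print(max(0,v-75),u-90)
```

```text
[ 0.59160201 -0.11870236  0.36093681] [ 1.79757859e+02 -3.52739464e-02 -1.61936973e+02] [ 0.10722677 -0.22419007 -0.77671518] 0.08593254324271471
[[321.0, 198.0], [526.0, 224.0]]
123 231
```

View pics/c3.png

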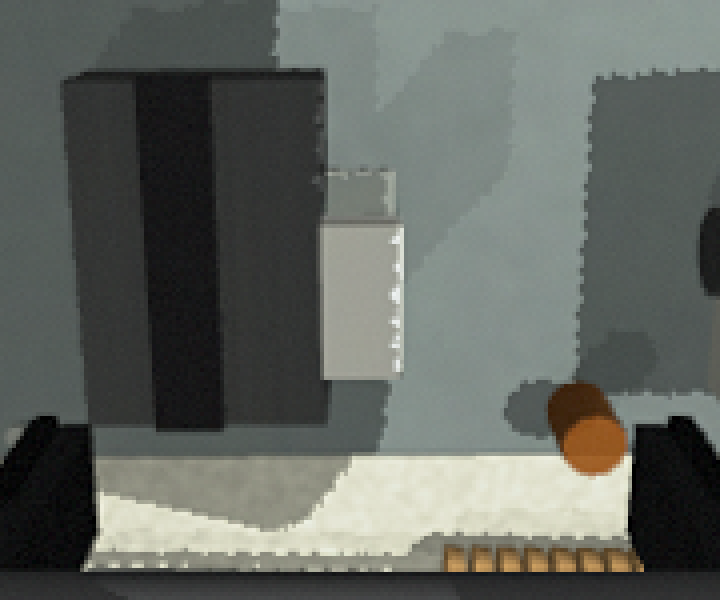

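Run:
```python
from h import *
s=dict(ee_pos=[.59160201,-.11870236,.36093681],orientation=[179.757859,-.03527,-161.936973]); c=cam('wrist',s)
yaw=np.radians(18.04);R2=np.array([[np.cos(yaw),-np.sin(yaw)],[np.sin(yaw),np.cos(yaw)]]);w=np.array([.59502,-.12844])
ph=lambda x,y,z:(R2.T@(onz(c,231+x/4-.5,123+y/4-.5,z)[:2]-w)*1000).round(1).tolist()
print('lid',[ph(x,y,.082) for x,y in((320,224),(403,222),(403,378),(322,380))])
print('det',[ph(x,y,.042) for x,y in((325,77),(328,426),(90,428),(66,81))])
im=cv2.imread('pics/w3.png');cv2.imwrite('pics/c3b.png',cv2.resize(im[150:320,440:600],None,fx=3,fy=3))
```

```text
lid [[-20.0, 0.1], [-20.4, 20.0], [19.6, 20.4], [20.1, 0.1]]
det [[-50.6, 0.5], [50.1, 0.3], [50.6, -69.3], [-49.6, -68.4]]
```

View pics/w3.png

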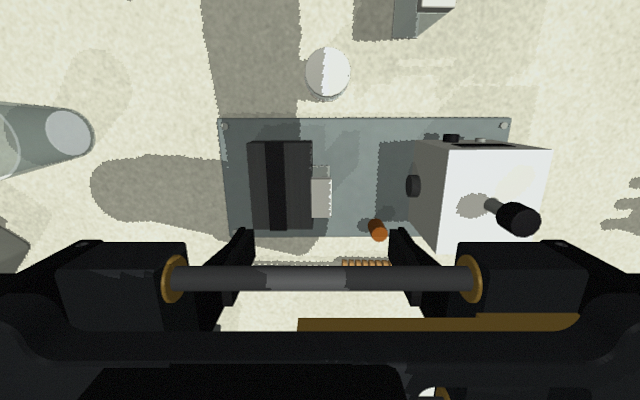

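The picture shows the cell flush (y 0.1 mm) and centred to about 0.2 mm, detector corners as expected. Knob at about (520,219). I'll go above it.

>>> move_arm --dr '[[0, 0, 0], [0, 0, 0], [0, 0, 0], [0, 0, 0], [0, 0, 0], [0, 0, 0], [0, 0, 0]]' --offset '[[-16, 49, 0], [-32, 98, 0], [-43, 132, 0], [-47.7, 147, 0], [-47.7, 147, 0], [-47.7, 147, 0], [-47.7, 147, 0]]' --gripper '[-1, -1, -1, -1, -1, -1, -1]'

```text
time: 9.6
ee_pos: [0.544, 0.0276, 0.3592]
orientation: [179.7, -0.2, -162.0]
wrist_force: [0.0, -0.5, 0.4]
opening: 0.0871
```

Run:
```python
from h import *
s,im=snap('wrist','w4.png'); print(s['ee_pos'],s['orientation'],s['wrist_force'])
c=cam('wrist',s); p=proj(c,[.5439,.0284,.147]); print(p)
g=cv2.cvtColor(im,cv2.COLOR_BGR2GRAY); u0,v0=270,150
m=(g[v0:240,u0:380]<60).astype(np.uint8)
n,l,st,ce=cv2.connectedComponentsWithStats(m)
for i in range(1,n):
    if st[i,4]>60:print(st[i]+[u0,v0,0,0,0],ce[i]+[u0,v0])
cv2.imwrite('pics/c4.png',cv2.resize(im[140:250,240:400],None,fx=5,fy=5,interpolation=cv2.INTER_NEAREST))
```

```text
[0.54396153 0.02759151 0.35923796] [ 179.73319701   -0.22814376 -161.99486088] [ 0.02275177 -0.49670548  0.42417174]
[322.47066161 225.8441217 ]
[308 201  30  38 878] [322.37585421 220.87699317]
```

View pics/c4.png

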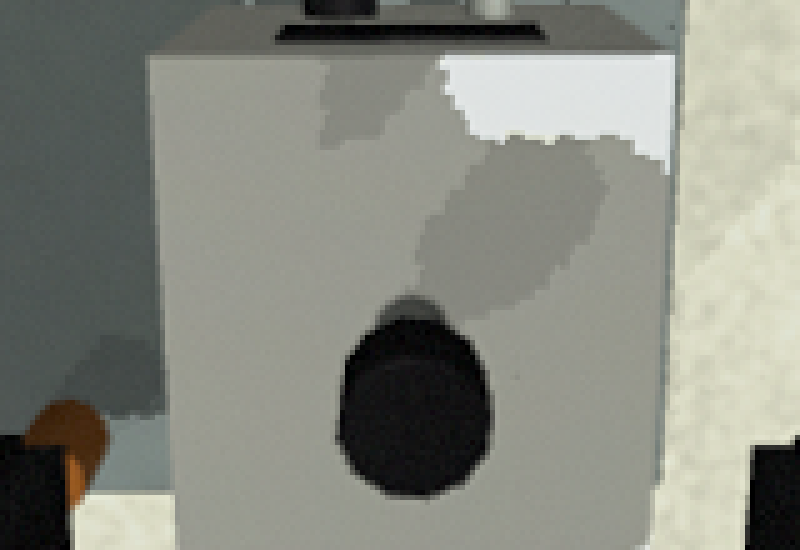

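>>> move_arm --dr '[[-0.18, -0.3, 0], [-0.18, -0.3, 0], [-0.18, -0.3, 0], [-0.18, -0.3, 0], [-0.18, -0.3, 0], [-0.18, -0.3, 0]]' --offset '[[-0.7, 0.6, -20], [-0.7, 0.6, -40], [-0.7, 0.6, -53], [-0.7, 0.6, -58.7], [-0.7, 0.6, -58.7], [-0.7, 0.6, -58.7]]' --gripper '[-1, -1, -1, -1, -1, -1]'

```text
time: 10.25
ee_pos: [0.5437, 0.0277, 0.3012]
orientation: [-180.0, 0.1, -162.0]
wrist_force: [-0.2, 0.4, 0.8]
opening: 0.087
```

Run:
```python
from h import *
s=monitor.sense();print(s['ee_pos'],s['orientation'],s['wrist_force'],s['torque']); print('tool z',pose(s)[:3,2])
```

```text
[0.54374366 0.02771238 0.3011879 ] [-1.79989502e+02  7.13833402e-02 -1.62045803e+02] [-0.18164487  0.38060645  0.80439619] [ 0.01151748 -0.02369452  0.0555926 ]
tool z [ 1.24168459e-03  2.09745365e-04 -9.99999207e-01]
```

>>> move_arm --dr '[[0, 0, 0], [0, 0, 0], [0, 0, 0], [0, 0, 0], [0, 0, 0], [0, 0, 0], [0, 0, 0], [0, 0, 0], [0, 0, 0], [0, 0, 0], [0, 0, 0], [0, 0, 0]]' --offset '[[-0.3, 0.4, -0.7], [-0.3, 0.4, -0.7], [-0.3, 0.4, -0.7], [-0.3, 0.4, -0.7], [-0.3, 0.4, -0.7], [-0.3, 0.4, -0.7], [-0.3, 0.4, -0.7], [-0.3, 0.4, -0.7], [-0.3, 0.4, -0.7], [-0.3, 0.4, -0.7], [-0.3, 0.4, -0.7], [-0.3, 0.4, -0.7]]' --gripper '[1, 1, 1, 1, 1, 1, 1, 1, 1, 1, 1, 1]' --newtons 10

```text
time: 11.45
ee_pos: [0.5434, 0.0282, 0.3005]
orientation: [180.0, 0.1, -162.0]
wrist_force: [-0.1, 0.9, -0.2]
opening: 0.0237
```

Run:
```python
from h import *
s=monitor.sense();print(s['ee_pos'],s['orientation'],s['wrist_force'],s['torque'],s['opening'],s['joint_vel']); print('tool z',pose(s)[:3,2])
```

```text
[0.54340642 0.02822526 0.3004723 ] [ 1.79997306e+02  7.42870210e-02 -1.62047529e+02] [-0.07835887  0.88316159 -0.15541002] [ 0.47547774  0.21852323 -0.03150217] 0.023699731761847396 [-0.09169083  0.0236576  -0.02888664  0.1128282  -0.00461304 -0.08371048]
tool z [ 1.21893237e-03  4.44369533e-04 -9.99999158e-01]
```

Held with almost no side force. I'll draw gently, the first 10 mm first.

>>> move_arm --dr '[[0, 0, 0], [0, 0, 0], [0, 0, 0], [0, 0, 0], [0, 0, 0], [0, 0, 0], [0, 0, 0], [0, 0, 0]]' --offset '[[0, 0, 0], [0, 0, 0], [0, 0, 2], [0, 0, 4], [0, 0, 6], [0, 0, 8], [0, 0, 10], [0, 0, 10]]' --gripper '[1, 1, 1, 1, 1, 1, 1, 1]' --newtons 20

```text
time: 12.25
ee_pos: [0.5434, 0.0282, 0.3109]
orientation: [180.0, 0.1, -162.0]
wrist_force: [-1.1, 1.8, -0.3]
opening: 0.023
```

Run:
```python
from h import *
s=monitor.sense();print(s['ee_pos'],s['orientation'],s['wrist_force'],s['torque'],s['opening']); print('tool z',pose(s)[:3,2])
```

```text
[0.54341605 0.02822367 0.31085918] [ 1.79999599e+02  9.83712141e-02 -1.62044017e+02] [-1.0750126   1.82558745 -0.29350293] [0.39329703 0.12304765 0.01114028] 0.023019963490248253
tool z [ 1.63112161e-03  5.35947081e-04 -9.99998526e-01]
```

>>> move_arm --dr '[[0, 0, 0], [0, 0, 0], [0, 0, 0], [0, 0, 0], [0, 0, 0], [0, 0, 0], [0, 0, 0], [0, 0, 0], [0, 0, 0], [0, 0, 0], [0, 0, 0], [0, 0, 0], [0, 0, 0], [0, 0, 0]]' --offset '[[-0.1, 0.2, 2], [-0.1, 0.2, 4], [-0.1, 0.2, 6], [-0.1, 0.2, 8], [-0.1, 0.2, 10], [-0.1, 0.2, 12], [-0.1, 0.2, 14], [-0.1, 0.2, 16], [-0.1, 0.2, 18], [-0.1, 0.2, 20], [-0.1, 0.2, 22], [-0.1, 0.2, 24], [-0.1, 0.2, 26], [-0.1, 0.2, 26]]' --gripper '[1, 1, 1, 1, 1, 1, 1, 1, 1, 1, 1, 1, 1, 1]'

```text
time: 13.65
ee_pos: [0.5434, 0.0284, 0.3372]
orientation: [-180.0, 0.1, -162.0]
wrist_force: [0.8, 0.7, -1.8]
opening: 0.0234
```

Run:
```python
from h import *
s,im=snap('scene','s2.png');print(s['ee_pos'],s['orientation'],s['wrist_force'],s['torque'],s['opening'])
c=cam('scene'); u,v=proj(c,[.5435,.028,.12]).astype(int); print(u,v)
cv2.imwrite('pics/s2c.png',cv2.resize(im[v-40:v+35,u-50:u+50],None,fx=7,fy=7,interpolation=cv2.INTER_CUBIC))
print([((proj(c,[.5434,.0282,z])-[u-50,v-40])*7).round(0).tolist() for z in(.102,.167,.187)])
s,im=snap('wrist','w5.png')
```

```text
[0.54341407 0.02843112 0.33721477] [-1.79994801e+02  1.35882041e-01 -1.62040842e+02] [ 0.78150056  0.65182186 -1.81400485] [-0.03681291  0.00301216  0.01486022] 0.023385345209733264
332 211
[[356.0, 319.0], [356.0, 179.0], [356.0, 133.0]]
```

View pics/s2c.png

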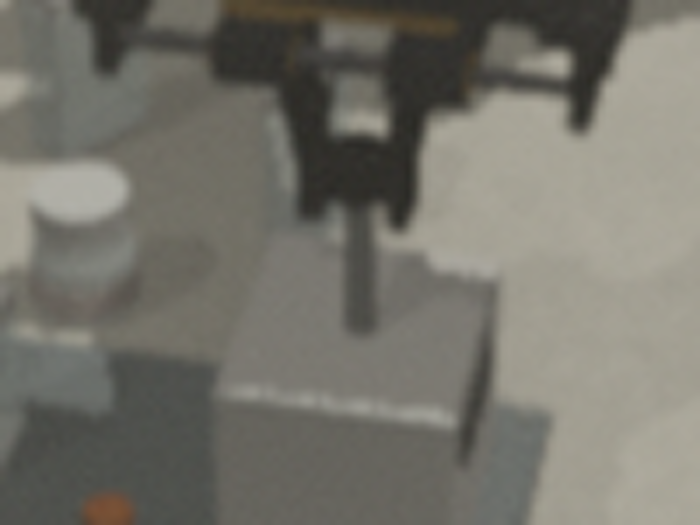

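The rod is drawn with the knob between the fingers (about (355,170) in the crop), matching about 37 mm of travel. Last 3.3 mm.

>>> move_arm --dr '[[0, 0, 0], [0, 0, 0], [0, 0, 0], [0, 0, 0], [0, 0, 0]]' --offset '[[0, 0, 1], [0, 0, 2], [0, 0, 3], [0, 0, 3.3], [0, 0, 3.3]]' --gripper '[1, 1, 1, 1, 1]'

```text
time: 14.25
ee_pos: [0.5433, 0.0284, 0.3402]
orientation: [180.0, 0.1, -162.0]
wrist_force: [-0.1, -0.5, -2.0]
opening: 0.0235
```

Run:
```python
from h import *
s,im=snap('wrist','w6.png');print(s['ee_pos'],s['orientation'],s['wrist_force'],s['torque'],s['opening'])
c=cam('wrist',s); p=np.array([.5434,.0283]);
print([proj(c,[*p,z]).round(1).tolist() for z in(.102,.165)])
s2,im2=snap('scene','s3.png'); c2=cam('scene')
u,v=proj(c,[*p,.102]).astype(int); a=cv2.resize(im[v-50:v+50,u-50:u+50],(500,500),interpolation=cv2.INTER_CUBIC)
u2,v2=proj(c2,[*p,.11]).astype(int); b=cv2.resize(im2[v2-25:v2+15,u2-10:u2+10],(250,500),interpolation=cv2.INTER_CUBIC)
cv2.imwrite('pics/f.png',cv2.convertScaleAbs(np.hstack([a,b]),alpha=1.5)); print(u,v,u2,v2,proj(c2,[*p,.102]))
```

```text
[0.54329581 0.02842075 0.34023174] [ 1.79995892e+02  1.04840652e-01 -1.62046572e+02] [-0.07286975 -0.48525572 -1.96647133] [0.06411198 0.01810165 0.02322913] 0.023510683679737143
[[322.4, 212.0], [322.8, 247.4]]
322 212 332 214 [332.85193806 216.53855303]
```

View pics/f.png

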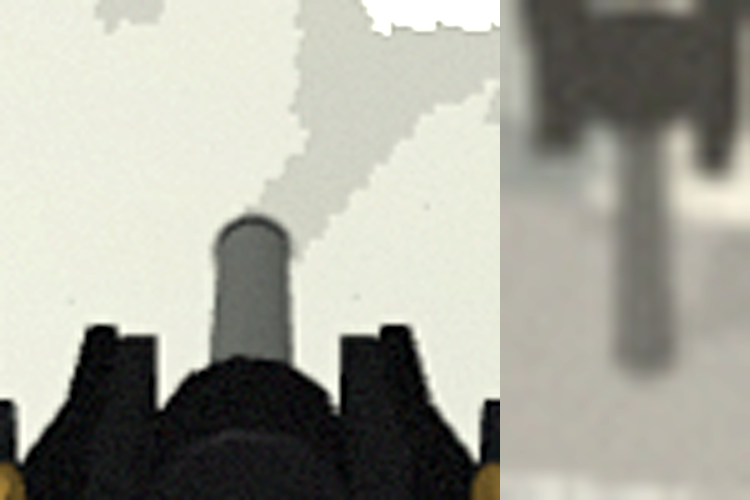

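The dark ring shows just at the housing top, at the rod's foot (about (252,220) in the crop). The travel is 39.8 mm, with no side load and about 2 N of rod weight. Handing in.

```bash
python3 -c "
from h import *
print(monitor.sense()['time'], ticket.hand_in())"
```

```text
the job is handed in; nothing more can be done
14.35 None
```

The job is done and handed in at 14.35 s of the 54 s allowed.

- **Cell:** I took the cell standing on the stage, the smallest of the three, and turned it a quarter turn. I pressed it lightly (about 6 N) against the detector's face, set it down on the stage and let go. The picture after release showed it upright. Its broad face lay about 0.1 mm off the face plane, within measuring error. It was centred on the window to about 0.2 mm and square to about half a degree.
- **Shutter rod:** I gripped the knob with 20 N and drew it straight up by 39.8 mm by arm reading. The last wrist picture shows the dark ring just at the housing top. The wrist carried about 2 N of downward load, as expected from the rod's weight, with side force under 1 N. The arm is still holding it there.
- **Not checked:** I took no picture of the cell or the bystanders after the rod lift. Nothing in the forces or in where the arm went suggests that any were touched.
- **Disagreements:** none beyond the 2 mm calibration limit. One early reading of a detector corner was 2–3.5 mm off, which I put down to edge picking, and a later view agreed to within 2 mm.

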